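# Stack a sample tray on the tray held on the XY stage

## Robot

A 6-joint arm with a two-finger parallel gripper is mounted at the origin on the work surface. World frame = base frame: x ahead of the robot, y to its left, z up, the work surface at z = 0. Lengths are in m, angles in rad, forces in N, time in s.
With the tool pointing down it reaches from about 0.35 to 0.775 m from the base axis. Payload 7.3 kg.
Tool frame: the origin (TCP) lies at the very end of the fingers, on their centre line; the grasp point (between the pads) lies 19 mm behind it (robot.tcp_to_grasp is the distance from the TCP to the grasp point, in m); z points along the fingers, y is the direction in which the jaws open and shut (so a half turn about z gives the same grasp; the last joint's range is limited). The gripper opens to 92 mm and grips with 3 to 60 N. Pads are 19 mm wide; open, the fingers measure 130 mm over their backs; the gripper's body (75 mm by 190 mm) begins 47 mm behind the grasp point.
Start: joints at [-1.388, 0.342, 1.524, -0, 1.275, -0.146], TCP at [0.17, -0.497, 0.227] pointing down, gripper open.
Joint ranges: [-2.53, 2.53], [-0.77, 2.02], [0.04, 2.7], [-1, 4.14], [0.28, 2.66], [-3.11, 3.11]. Speed limits (rad/s): [2.57, 2.57, 3.14, 3.14, 3.14, 3.14].

## Interface

Orientations are given as [roll, pitch, yaw] about the fixed x, y, z axes, in that order (R = Rz(yaw) Ry(pitch) Rx(roll)).
In Python, from cell import robot gives the robot as it stands.
- The arm moves only by the tool arm_command, never from a script. Its argument "motion" is a list that holds one entry, the list of rows, each a list of 7 numbers: the turn, a rotation vector about the tool's x, y, z in units of 90 degrees (1.0 is 90 degrees), then the shift along the tool's x, y, z in units of 30 cm (1.0 is 30 cm), then the opening, from -1 (shut) to 1 (fully open). In form: [[[wx, wy, wz, tx, ty, tz, grip], ...]]. A call has 1 to 8 rows; each row is the pose to reach, as a shift and turn from the pose commanded when the call began, along the tool's axes at that moment; what a row does not reach only later rows make up. A row lasts 1/10 s, in which the tool goes at most 50 mm and 8.59 degrees, less where a joint would pass 70% of its speed; a pose out of reach is approached as far as the arm can. A call with a number of a shift or a turn outside -1 to 1 is refused whole. A call with a gripper value outside its range is refused whole. The fingers move at their own pace and stop on an object; "grip_force" is the grip in N (left out, the last holds). Time passes only in rows, so rows that repeat a pose let the fingers close. It gives the time, the measured TCP pose, the force and the opening at its end, in the units of the state.
- robot.observe(): the state, without advancing time (a new reading comes with each control period).
- robot.read_camera(name): name is "scene" or "top" or "wrist"; returns a dict with "image" (400x640x3 uint8, red, green, blue), "z_map" (400x640 float32, m along the optical axis (not along the pixel's ray), 0 where there is no reading), "fov_y" (degrees; the focal length in pixels is half the picture's height over the tangent of half this angle, whatever the lens; pixels are square), "cx", "cy" (the principal point, pixels), "cam_to_world" (4x4, takes a point from camera to world coordinates). Camera axes: x right, y down, z forward; pixel columns grow to the right and rows downward; lengths in m; the calibration is good to about 2 mm. A picture is of the moment at which its call begins.
- robot.hand_in(): hands the job in, once; it reports no verdict.
The state is a dict: "time": time; "qpos": joint angles; "qvel": joint speeds; "joint_efforts": joint torques, N m; "tool_pos": TCP position; "tool_rot": TCP orientation; "contact_force": force on the tool from outside, world axes, zero at the start; "torque": the same for the moment, N m; "opening": finger opening in m.
Only numpy, scipy, OpenCV 4.12 (cv2) and the standard library are available. Lean on these libraries where they do the work, as an engineer would, in place of code of your own. Each camera call takes 0.05 s, during which the arm holds its last target.

## Task

Pick up the loose white sample tray by its handle and stack it on the matching tray fixed on the XY stage, so that all four corner lugs drop fully home into the corner sockets and it sits level; then let go. The stage carriage has been left locked up to about a centimetre off its centre, so feel for the sockets with light contact and never force the tray down; leave the small things lying around alone.

Things in the scene. Friction and masses are not known exactly. Their poses are not given: they have to be found in the camera images.
- handle (a point): Centre of the loose tray's handle bar. The bar runs along the tray's x over its middle: 100 mm long (84 mm clear between its two end posts), 16 mm wide (y), 18 mm high. The point is midway along, across and up the bar: 71 mm above the lug tips, 62 above the tray's underside, 38 above the rim of its low walls. z up.
- lug_plane (a point): Point of the loose tray straight below the handle's centre, in the plane of the four lug tips; same axes. Lugs: 12 x 12 mm square, 9 mm long downwards from the underside, centred at x = +-62, y = +-40 mm. Its height is 0 on the bench, 80 mm if the lugs rest on the socket blocks beside the sockets, 71 mm when fully home.
- upper_tray: The loose sample tray: plain slippery white plastic (friction on the lower tray about 0.2), open-topped, 160 (x) x 120 (y) mm, 0.3 to 0.65 kg, standing level on the bench on its four corner lugs, with shallow round sample pucks fixed inside and a handle. Origin and axes as lug_plane. It fits either way round (half turn about z).
- stage: Manual XY stage fixed to the bench: dark base plate 190 (x) x 150 (y) x 16 mm, locked carriages, and on them, square to the base, the lower white plastic tray (160 x 120 mm, long side along x). Origin: centre of the base plate's underside, on the bench; z up. This is the pose of the BASE: the lower tray does not give, and stands off centre by an unmeasured -6 to 6 mm in x and -12 to 12 mm in y.
- stage_mid (a point): Point on the stage base's centre line at the height of the lower tray's top, 80 mm above the bench; axes as the stage. In each corner of the lower tray is a flat block 36 (x) x 40 (y) mm, top at 80 mm, with a square socket 14.5 x 14.5 mm, 1 mm chamfer, 11 mm deep, centred at x = +-62, y = +-40 mm from that tray's own (off-centre) middle. More than 40 N between the trays damages them.
- vial: Bystander: amber jar with a white cap, 42 mm across, 85 mm tall; origin at its underside.
- sample_case: Bystander: low clear case with a white lid, 48 x 60 x 22 mm; origin at its underside.
- driver: Bystander: screwdriver with a black handle, 160 mm, lying on the bench beyond the trays; origin about under its middle.
Not all that is in view belongs to the job. Leave any red or yellow look-alike of the upper_tray alone.

How it is judged:
By the outcome, as a careful person would: the job done as asked, in the order asked, and still so for the second after the job is handed in, with the robot touching nothing.
It also fails if it takes over 64 s, if anything falls off the work surface, if the arm or the gripper's body presses on something with over 40 N, if the wrist force passes 120 N, or if a joint passes its speed limit or range.

## Working session

There is one attempt and no reset: what is moved stays moved. The work goes in short steps, Python scripts to look and compute and a tool call to move; the robot and the scene stay as the last step left them, time stands still between calls to the robot, and variables do not carry over. Pictures are saved under pics/ and viewed, and the job is handed in when it is done.

Besides the shell and the picture viewer there is one more tool, called after "Emit:" as a command line: name --argument value ..., lists and objects as JSON in quotes. arm_command: Moves the arm, as the interface text tells. Its arguments: {"type":"object","properties":{"motion":{"type":"array"},"grip_force":{"type":"number"}},"required":["motion"]}

```bash
ls; mkdir -p pics
cat > h.py <<'E'
import numpy as np,cv2
from cell import robot
def cam(n,save=None):
    c=robot.read_camera(n)
    if save: cv2.imwrite('pics/'+save,c['image'][:,:,::-1])
    return c
def world(c):
    z=c['z_map'];h,w=z.shape;f=h/2/np.tan(np.radians(c['fov_y'])/2)
    v,u=np.mgrid[:h,:w]
    P=np.stack([(u-c['cx'])/f*z,(v-c['cy'])/f*z,z,np.ones_like(z)],-1)@np.array(c['cam_to_world']).T
    P=P[...,:3];P[z==0]=np.nan
    return P
E
python3 - <<'E'
from h import *
import pickle
for n in('top','scene'):
    c=cam(n,n+'0.png');pickle.dump({k:c[k] for k in c},open(n+'0.pkl','wb'));print(n,c['fov_y'],np.round(c['cam_to_world'],3).tolist())
print(robot.observe())
E
```

```text
pics
top 54.942108049295314 [[-0.036, -0.979, 0.201, 0.326], [-0.999, 0.036, -0.004, 0.132], [-0.004, -0.201, -0.98, 1.001], [0.0, 0.0, 0.0, 1.0]]
scene 47.18983467897851 [[0.646, 0.636, -0.421, 1.021], [0.763, -0.541, 0.353, -0.283], [-0.003, -0.55, -0.835, 1.072], [0.0, 0.0, 0.0, 1.0]]
{'time': 0.1, 'qpos': array([-1.38804707e+00,  3.42678469e-01,  1.52489975e+00, -1.97261675e-05,
        1.27539482e+00, -1.45999039e-01]), 'qvel': array([ 0.00101813, -0.00191283, -0.00301529, -0.00012855, -0.00039449,
       -0.00037857]), 'joint_efforts': array([ 2.37797256e-03, -4.32004416e+01, -2.44693369e+01,  7.18953554e-02,
        5.25925972e-02, -4.45654632e-05]), 'tool_pos': array([ 0.16945184, -0.49652911,  0.22610885]), 'tool_rot': array([-3.14022421e+00, -1.82157084e-04,  3.28753929e-01]), 'contact_force': array([-0.20554785, -0.13847961, -0.38619157]), 'torque': array([0.01871095, 0.00286988, 0.04244006]), 'opening': 0.0919814644240411}
```

View pics/top0.png

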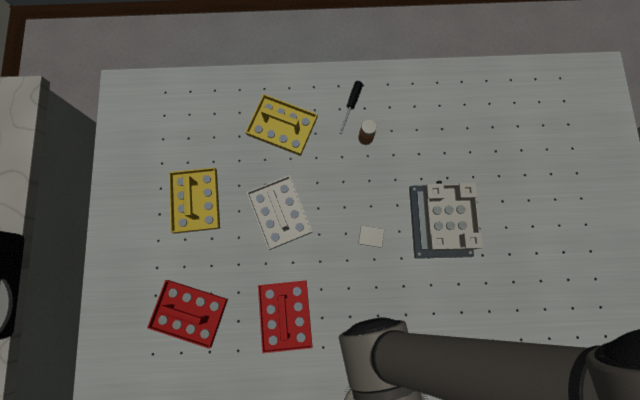

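View pics/scene0.png

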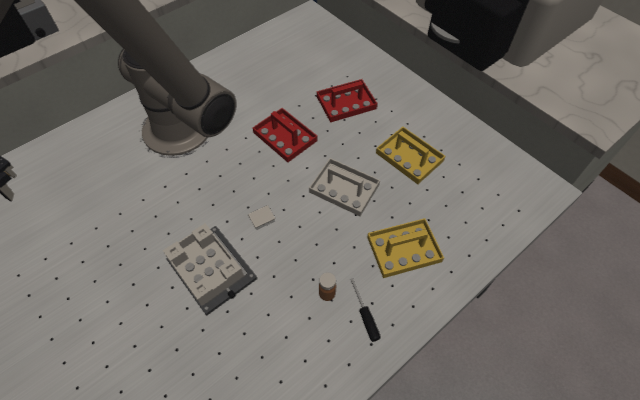

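The top view shows five trays with handles: white (280,212), yellow (283,125) and (194,201), and red (188,313) and (286,316). Only the white one at (280,212) matches the description. The stage is at (446,219) with the lower tray at about (455,217). I'll enlarge and measure both.

Run:
```python
from h import *
import pickle
c=pickle.load(open('top0.pkl','rb'));im=c['image'][:,:,::-1]
a=cv2.resize(im[165:270,235:325],None,fx=4,fy=4,interpolation=2);b=cv2.resize(im[165:270,400:490],None,fx=4,fy=4,interpolation=2)
cv2.imwrite('pics/crop0.png',np.hstack([a,b]))
P=world(c)
for n in('top','scene'):
    c=pickle.load(open(n+'0.pkl','rb'));P=world(c);I=c['image'].astype(int)
    P=P.reshape(-1,3);I=I.reshape(-1,3)
    sat=I.max(1)-I.min(1)
    # table check
    print(n,'table z',np.nanmedian(P[(np.abs(P[:,2])<.02)][:,2]))
    x,y,z=P.T
    # white tray candidates: rough center from top
    if n=='top':
        cw=world(c); cen=cw[214,283]; st=cw[217,450]; print(cen,st)
    near=np.hypot(x-cen[0],y-cen[1])<.11
    hb=near&(z>.05)&(z<.1)&(sat<40)
    q=P[hb]; print('handle n',len(q),'zmax',np.percentile(q[:,2],[50,95]))
    t=q[q[:,2]>.072]
    r=cv2.minAreaRect((t[:,:2]*1000).astype(np.float32));print('bar',len(t),r)
    q=P[near&(z>.02)&(z<.1)&(sat<40)];r=cv2.minAreaRect((q[:,:2]*1000).astype(np.float32));print('tray',r)
    near=(np.abs(x-st[0])<.15)&(np.abs(y-st[1])<.15)
    q=P[near&(z>.074)&(z<.09)];print('blocks',len(q),np.median(q[:,2]),cv2.minAreaRect((q[:,:2]*1000).astype(np.float32)))
    q=P[near&(z>.010)&(z<.1)];print('stage all',cv2.minAreaRect((q[:,:2]*1000).astype(np.float32)))
    q=P[near&(z>.011)&(z<.021)];print('base',np.median(q[:,2]),cv2.minAreaRect((q[:,:2]*1000).astype(np.float32)))
```

```text
top table z -8.050098694400987e-05
[0.50472073 0.23022269 0.01228331] [ 0.47670115 -0.19532899  0.03828645]
handle n 284 zmax [0.07935128 0.08245042]
bar 264 ((508.3822937011719, 239.3739776611328), (99.89293670654297, 15.924673080444336), 20.411869049072266)
tray ((509.0240173339844, 239.62005615234375), (161.64552307128906, 120.01263427734375), 20.306564331054688)
blocks 973 0.07923571633041449 ((474.675537109375, -191.22683715820312), (121.41223907470703, 160.1632080078125), 89.51763916015625)
stage all ((476.6922302246094, -177.7259063720703), (198.2926788330078, 150.5332489013672), 0.2850877642631531)
base 0.015715642916687367 ((474.33624267578125, -177.73764038085938), (193.58062744140625, 150.5332489013672), 0.2850877642631531)
scene table z 0.00016727592684850912
handle n 315 zmax [0.07784058 0.08242557]
bar 228 ((511.22320556640625, 239.43630981445312), (100.2323989868164, 18.113191604614258), 20.354080200195312)
tray ((510.2987060546875, 239.67276000976562), (162.10888671875, 124.24928283691406), 20.06928062438965)
blocks 974 0.07935542138043006 ((475.73468017578125, -190.4949951171875), (120.30589294433594, 164.9283905029297), 89.5313949584961)
stage all ((479.31146240234375, -178.3509063720703), (150.13450622558594, 199.50941467285156), 89.306396484375)
base 0.01588484333299256 ((479.2544860839844, -178.35147094726562), (150.10157775878906, 199.20018005371094), 89.23126220703125)
```

View pics/crop0.png

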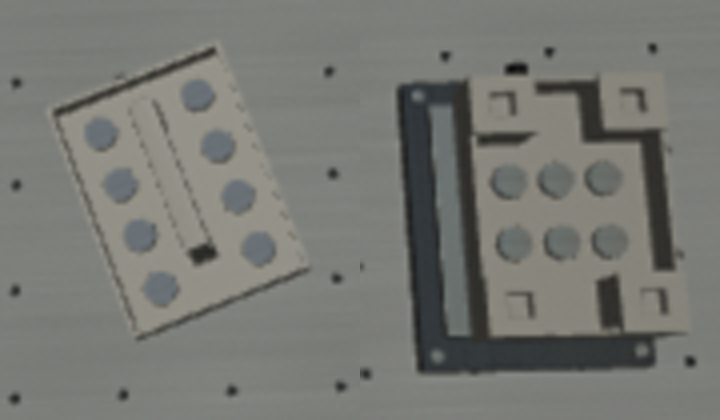

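The crop confirms the plain white tray with its handle bar and eight pucks, bar yaw about 20.3°. The stage shows its lower tray with four sockets. The bar (100×16) and tray (160×120) sizes match the spec. I'll look at the stage with the wrist camera on the way over.

```bash
cat >> h.py <<'E'
from scipy.spatial.transform import Rotation as R
def rows(target,yaw,roll=np.pi,pitch=0):
    s=robot.observe();R0=R.from_euler('xyz',s['tool_rot']);p=np.array(s['tool_pos'])
    Rt=R.from_euler('xyz',[roll,pitch,yaw])
    return np.round(np.r_[(R0.inv()*Rt).as_rotvec()/(np.pi/2),R0.inv().apply(np.array(target)-p)/.3],4).tolist()
E
python3 - <<'E'
from h import *
c=cam('wrist','w0.png');s=robot.observe()
T=np.eye(4);T[:3,:3]=R.from_euler('xyz',s['tool_rot']).as_matrix();T[:3,3]=s['tool_pos']
print(np.round(np.linalg.inv(T)@c['cam_to_world'],3),c['fov_y'])
print(rows([.475,-.19,.33],0.0))
E
```

```text
[[-0.001 -0.956 -0.293  0.08 ]
 [ 1.    -0.001 -0.    -0.001]
 [ 0.    -0.293  0.956 -0.158]
 [ 0.     0.     0.     1.   ]] 69.20084322847107
[-0.0007, 0.0, 0.2093, 1.2939, -0.6387, -0.3451]
```

Emit:
arm_command --motion '[[[0,0,0.03,0.1,-0.05,-0.05,1],[0,0,0.06,0.22,-0.11,-0.08,1],[0,0,0.09,0.35,-0.17,-0.1,1],[0,0,0.12,0.48,-0.24,-0.12,1],[0,0,0.15,0.61,-0.3,-0.14,1],[0,0,0.18,0.74,-0.37,-0.16,1],[0,0,0.2,0.86,-0.43,-0.18,1],[0,0,0.2093,0.96,-0.48,-0.18,1]]]'

```text
time: 0.95
tool_pos: [0.397, -0.266, 0.2814]
tool_rot: [3.141, -0.001, -0.0]
contact_force: [-0.2, -0.2, 0.5]
opening: 0.0917
```

Run:
```python
from h import *
print(robot.observe()['tool_pos'],rows([.505,-.19,.29],0.0))
```

```text
[ 0.39701284 -0.26598874  0.2814418 ] [0.0005, -0.0007, -0.0001, 0.36, -0.2533, -0.0283]
```

Emit:
arm_command --motion '[[[0,0,0,0.1,-0.07,-0.01,1],[0,0,0,0.21,-0.15,-0.02,1],[0,0,0,0.31,-0.22,-0.03,1],[0,0,0,0.35,-0.25,-0.03,1],[0,0,0,0.35,-0.25,-0.03,1],[0,0,0,0.35,-0.25,-0.03,1]]]'

```text
time: 1.55
tool_pos: [0.4999, -0.193, 0.2892]
tool_rot: [3.142, 0.001, 0.0]
contact_force: [-0.6, 0.3, -0.3]
opening: 0.0917
```

Run:
```python
from h import *
import pickle
c=cam('wrist','w1.png');pickle.dump(dict(c),open('w1.pkl','wb'))
P=world(c).reshape(-1,3);x,y,z=P.T
n=(np.abs(x-.475)<.15)&(np.abs(y+.19)<.15)
q=P[n&(z>.075)&(z<.09)];print('blocks',len(q),np.median(q[:,2]),cv2.minAreaRect((q[:,:2]*1000).astype(np.float32)))
q=P[n&(z>.012)&(z<.02)];print('base',np.median(q[:,2]),cv2.minAreaRect((q[:,:2]*1000).astype(np.float32)))
```

```text
blocks 3016 0.08006622453512421 ((474.9010314941406, -189.24441528320312), (120.25945281982422, 160.32421875), 89.48760986328125)
base 0.01610755911637768 ((473.4355773925781, -177.13381958007812), (149.90138244628906, 189.78518676757812), 89.20181274414062)
```

View pics/w1.png

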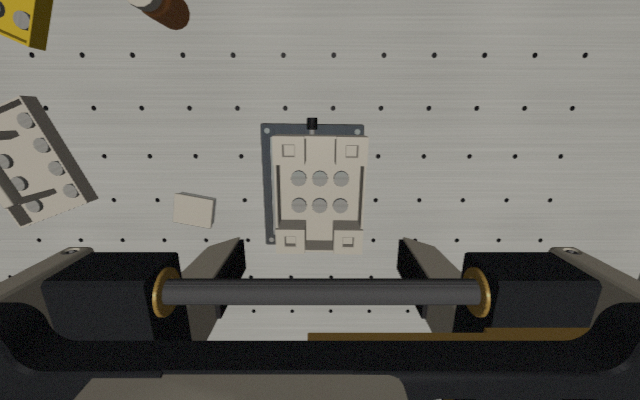

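The wrist view shows the lower tray at about (318,193), sockets at (289,150), (352,151), (290,240) and (347,241), and the base offset to the left. It measures centre (0.475, -0.190), yaw about -0.5° and top 80 mm, so all three cameras agree. The carriage is about 12 mm off in -y. Next I'll go to the loose tray.

Emit:
arm_command --motion '[[[0,0,-0.03,0.0,-0.1,0,1],[0,0,-0.06,0.02,-0.22,0,1],[0,0,-0.09,0.04,-0.34,0,1],[0,0,-0.12,0.06,-0.46,0,1],[0,0,-0.15,0.08,-0.58,0,1],[0,0,-0.18,0.1,-0.7,0,1],[0,0,-0.2,0.11,-0.82,0,1],[0,0,-0.226,0.12,-0.94,0,1]]]'

```text
time: 2.4
tool_pos: [0.5362, 0.0892, 0.2899]
tool_rot: [3.141, 0.0, 0.354]
contact_force: [0.5, -0.1, 0.3]
opening: 0.0916
```

Run:
```python
from h import *
print(robot.observe()['tool_pos'],rows([.538,.25,.26],0.354))
```

```text
[0.53623487 0.08918156 0.28987742] [0.0003, 0.0001, 0.0001, 0.1915, -0.5008, 0.0993]
```

Emit:
arm_command --motion '[[[0,0,0,0.04,-0.1,0.02,1],[0,0,0,0.08,-0.22,0.04,1],[0,0,0,0.13,-0.34,0.07,1],[0,0,0,0.17,-0.45,0.09,1],[0,0,0,0.19,-0.5,0.1,1],[0,0,0,0.19,-0.5,0.1,1],[0,0,0,0.19,-0.5,0.1,1]]]'

```text
time: 3.1
tool_pos: [0.5382, 0.2484, 0.2598]
tool_rot: [3.141, 0.0, 0.354]
contact_force: [-0.4, -0.8, 1.2]
opening: 0.0921
```

Run:
```python
from h import *
c=cam('wrist','w2.png')
P=world(c).reshape(-1,3);x,y,z=P.T
n=np.hypot(x-.509,y-.24)<.11
for lo,hi,m in((.025,.1,'tray'),(.07,.1,'bar')):
    q=P[n&(z>lo)&(z<hi)];print(m,len(q),np.median(q[:,2]),cv2.minAreaRect((q[:,:2]*1000).astype(np.float32)))
s=robot.observe();print(s['tool_pos'],s['tool_rot'])
print(rows([.509,.2395,.13],0.354))
```

```text
tray 2377 0.03398675688754549 ((509.17388916015625, 241.40200805664062), (160.90826416015625, 120.177001953125), 20.144569396972656)
bar 1019 0.08000381975035614 ((510.2618103027344, 241.7724609375), (98.9455337524414, 15.974279403686523), 20.40190315246582)
[0.53828833 0.24811883 0.2600593 ] [ 3.14076250e+00 -1.83491523e-04  3.53452535e-01]
[0.0005, -0.0001, -0.0003, -0.1016, -0.0072, 0.4335]
```

View pics/w2.png

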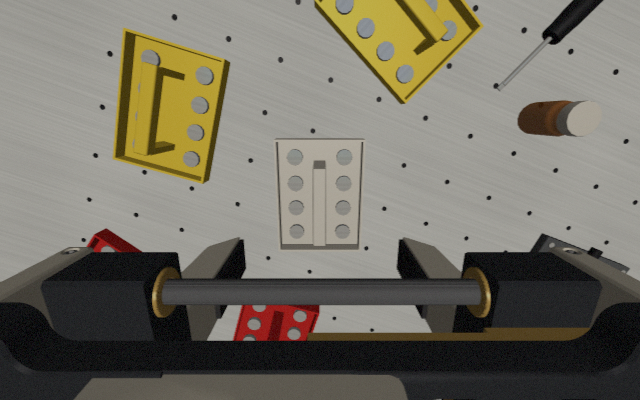

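The wrist view shows the white tray at (320,195) with its handle bar at (320,203). It measures (0.509, 0.2405) at yaw 20.35°, with the bar top at 80 mm as specified. Descending to grasp.

Run:
```python
from h import *
print(rows([.5095,.2405,.052],0.3552))
```

```text
[0.0005, -0.0001, -0.0011, -0.0989, -0.01, 0.6935]
```

Emit:
arm_command --motion '[[[0.0005,0,-0.001,-0.05,-0.005,0.05,1],[0.0005,0,-0.001,-0.099,-0.01,0.15,1],[0.0005,0,-0.001,-0.099,-0.01,0.28,1],[0.0005,0,-0.001,-0.099,-0.01,0.4,1],[0.0005,0,-0.001,-0.099,-0.01,0.5,1],[0.0005,0,-0.001,-0.099,-0.01,0.6,1],[0.0005,0,-0.001,-0.099,-0.01,0.66,1],[0.0005,0,-0.001,-0.099,-0.01,0.693,1]]]' --grip_force 10

```text
time: 3.95
tool_pos: [0.5088, 0.2405, 0.0506]
tool_rot: [-3.141, 0.002, 0.355]
contact_force: [-0.6, -0.2, -0.5]
opening: 0.0921
```

Emit:
arm_command --motion '[[[0,0,0,0,0,0,1],[0,0,0,0,0,0,0.2],[0,0,0,0,0,0,-0.2],[0,0,0,0,0,0,-0.4],[0,0,0,0,0,0,-0.6],[0,0,0,0,0,0,-0.8],[0,0,0,0,0,0,-1],[0,0,0,0,0,0,-1]]]' --grip_force 10

```text
time: 4.75
tool_pos: [0.509, 0.2424, 0.0518]
tool_rot: [-3.141, -0.0, 0.357]
contact_force: [-0.1, -0.9, 0.7]
opening: 0.0404
```

Emit:
arm_command --motion '[[[0,0,0,0,0,0,-1],[0,0,0,0,0,0,-1],[0,0,0,0,0,0,-1],[0,0,0,0,0,0,-1]]]' --grip_force 45

```text
time: 5.15
tool_pos: [0.5092, 0.2421, 0.0518]
tool_rot: [-3.141, 0.0, 0.357]
contact_force: [0.7, -2.2, -0.3]
opening: 0.0154
```

Emit:
arm_command --motion '[[[0,0,0,0,0,0,-1],[0,0,0,0,0,-0.03,-1],[0,0,0,0,0,-0.07,-1],[0,0,0,0,0,-0.13,-1],[0,0,0,0,0,-0.2,-1],[0,0,0,0,0,-0.3,-1],[0,0,0,0,0,-0.4,-1],[0,0,0,0,0,-0.4,-1]]]'

```text
time: 5.95
tool_pos: [0.5113, 0.2432, 0.1766]
tool_rot: [-3.141, -0.009, 0.357]
contact_force: [0.5, -0.1, -5.8]
opening: 0.0158
```

Run:
```python
from h import *
for i in range(3):
    c=cam('wrist','w3.png' if i==0 else None)
    s=robot.observe();print({k:np.round(s[k],4).tolist() for k in('time','tool_pos','tool_rot','contact_force','torque','opening')})
P=world(c)
T=np.eye(4);T[:3,:3]=R.from_euler('xyz',s['tool_rot']).as_matrix();T[:3,3]=s['tool_pos']
Q=(P.reshape(-1,3)-T[:3,3])@T[:3,:3]
x,y,z=Q.T
n=(abs(x)<.1)&(abs(y)<.07)&(z>.0)&(z<.06)
q=Q[n];print(len(q),np.percentile(q[:,2],[5,50,95]))
# rim z and tilt
h=np.histogram(q[:,2],bins=30,range=(0,.06));print(h[0].tolist())
q2=q[(q[:,2]<.025)]
print(cv2.minAreaRect((q2[:,:2]*1000).astype(np.float32)))
fl=q[(q[:,2]>.03)&(q[:,2]<.05)]
A=np.c_[fl[:,:2],np.ones(len(fl))];print('floor plane',np.linalg.lstsq(A,fl[:,2],rcond=None)[0])
c=cam('top','t3.png')
P=world(c).reshape(-1,3);x,y,z=P.T
n=np.hypot(x-.509,y-.24)<.12
q=P[n&(z>.13)&(z<.17)]
print('tray',len(q),np.median(q[:,2]),cv2.minAreaRect((q[:,:2]*1000).astype(np.float32)))
```

```text
{'time': 6.0, 'tool_pos': [0.5099, 0.2427, 0.1737], 'tool_rot': [-3.141, -0.0047, 0.3568], 'contact_force': [-0.4829, 0.1819, -7.7424], 'torque': [-0.076, 0.0426, -0.027], 'opening': 0.0157}
{'time': 6.05, 'tool_pos': [0.5087, 0.2423, 0.1717], 'tool_rot': [-3.1408, -0.0003, 0.3567], 'contact_force': [-0.0054, 0.0279, -6.2948], 'torque': [-0.0606, 0.0927, 0.0197], 'opening': 0.0157}
{'time': 6.1, 'tool_pos': [0.508, 0.242, 0.1704], 'tool_rot': [-3.1407, 0.0025, 0.3567], 'contact_force': [-0.1336, -0.3428, -7.0567], 'torque': [0.0018, 0.028, -0.0114], 'opening': 0.0157}
23087 [0.01718608 0.03676139 0.03819742]
[16, 13, 27, 11, 17, 17, 9, 73, 2015, 596, 270, 289, 284, 295, 1227, 2708, 405, 697, 12138, 1980, 0, 0, 0, 0, 0, 0, 0, 0, 0, 0]
((1.8880538940429688, -0.93646240234375), (157.62782287597656, 120.7859878540039), 0.1345600187778473)
floor plane [0.00504478 0.00016272 0.03597003]
tray 40 0.13475011178196317 ((522.2988891601562, 258.1725769042969), (70.29225158691406, 94.52352142333984), 17.127601623535156)
```

View pics/w3.png

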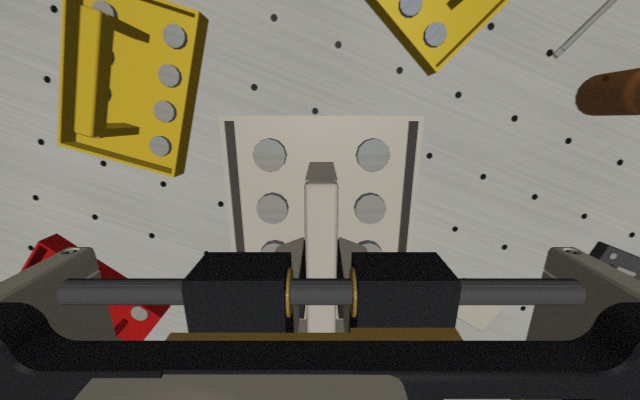

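The tray is held level in the view, front edge at row 117 and bar centred at column 321. Weight is about 6.5 N. I'll measure its x offset in the tool frame, then carry it to the stage.

Run:
```python
from h import *
c=cam('wrist')
s=robot.observe();print(np.round(s['tool_pos'],4),np.round(s['tool_rot'],4),s['contact_force'])
P=world(c)
T=np.eye(4);T[:3,:3]=R.from_euler('xyz',s['tool_rot']).as_matrix();T[:3,3]=s['tool_pos']
Q=(P.reshape(-1,3)-T[:3,3])@T[:3,:3]
rim=Q[(abs(Q[:,1])<.07)&(Q[:,2]>.013)&(Q[:,2]<.0215)&(Q[:,0]<-.03)]
print(len(rim),rim.min(0),rim.max(0),np.median(rim[:,2]))
e=[rim[abs(rim[:,1]-y0)<.004][:,0].min() for y0 in np.arange(-.05,.055,.01)];print(np.round(e,4))
bar=Q[(abs(Q[:,1])<.02)&(Q[:,2]>-.035)&(Q[:,2]<-.02)&(Q[:,0]<-.03)];print('bar',bar.min(0),bar.max(0),len(bar))
print(rows([.475,-.19,.172],-.0087))
# socket detection from w1
import pickle
c=pickle.load(open('w1.pkl','rb'));I=cv2.cvtColor(c['image'],cv2.COLOR_RGB2GRAY)
M=np.linalg.inv(c['cam_to_world']);f=200/np.tan(np.radians(c['fov_y'])/2)
g=.00025;ys,xs=np.mgrid[0:600,0:760]
wx=.475+(380-xs)*-g;wy=-.19+(300-ys)*g
p=np.stack([wx,wy,np.full_like(wx,.08),np.ones_like(wx)],-1)@M.T
u=(p[...,0]/p[...,2]*f+c['cx']).astype(np.float32);v=(p[...,1]/p[...,2]*f+c['cy']).astype(np.float32)
o=cv2.remap(I,u,v,cv2.INTER_CUBIC);o=cv2.normalize(o,None,0,255,cv2.NORM_MINMAX)
for sx in(-1,1):
    for sy in(-1,1):
        X=380+sx*62*4;Y=300-sy*40*4
        cv2.rectangle(o,(X-29,Y-29),(X+29,Y+29),255,1)
cv2.imwrite('pics/sock.png',o)
```

```text
[0.5078 0.2419 0.1698] [-3.1407  0.004   0.3566] [ 0.46095657 -0.20995614 -6.0471742 ]Traceback (most recent call last):
  File "<stdin>", line 8, in <module>
    return umr_minimum(a, axis, None, out, keepdims, initial, where)
ValueError: zero-size array to reduction operation minimum which has no identity
```

Run:
```python
from h import *
c=cam('wrist')
s=robot.observe();print(np.round(s['tool_pos'],4),np.round(s['tool_rot'],4),s['contact_force'])
P=world(c)
T=np.eye(4);T[:3,:3]=R.from_euler('xyz',s['tool_rot']).as_matrix();T[:3,3]=s['tool_pos']
Q=(P.reshape(-1,3)-T[:3,3])@T[:3,:3]
rim=Q[(abs(Q[:,1])<.07)&(Q[:,2]>.013)&(Q[:,2]<.0215)&(Q[:,0]>.03)&(Q[:,0]<.1)]
print(len(rim),rim.min(0),rim.max(0),np.median(rim[:,2]))
e=[rim[abs(rim[:,1]-y0)<.004][:,0].max() for y0 in np.arange(-.05,.055,.01)];print(np.round(e,4))
bar=Q[(abs(Q[:,1])<.02)&(Q[:,2]>-.035)&(Q[:,2]<-.02)&(Q[:,0]>.02)];print('bar',bar.min(0),bar.max(0),len(bar))
print(rows([.475,-.19,.172],-.0087))
import pickle
c=pickle.load(open('w1.pkl','rb'));I=cv2.cvtColor(c['image'],cv2.COLOR_RGB2GRAY)
M=np.linalg.inv(c['cam_to_world']);f=200/np.tan(np.radians(c['fov_y'])/2)
g=.00025;ys,xs=np.mgrid[0:600,0:760]
wx=.475+(380-xs)*-g;wy=-.19+(300-ys)*g
p=np.stack([wx,wy,np.full_like(wx,.08),np.ones_like(wx)],-1)@M.T
u=(p[...,0]/p[...,2]*f+c['cx']).astype(np.float32);v=(p[...,1]/p[...,2]*f+c['cy']).astype(np.float32)
o=cv2.remap(I,u,v,cv2.INTER_CUBIC);o=cv2.normalize(o,None,0,255,cv2.NORM_MINMAX)
for sx in(-1,1):
    for sy in(-1,1):
        X=380+sx*62*4;Y=300-sy*40*4
        cv2.rectangle(o,(X-29,Y-29),(X+29,Y+29),255,1)
cv2.imwrite('pics/sock.png',o)
```

```text
[0.508  0.2419 0.1699] [-3.1407  0.0037  0.3566] [ 0.2030141   0.34973846 -5.6472089 ]
2062 [ 0.03005899 -0.06150819  0.01303021] [0.07963335 0.05956193 0.02149079] 0.018870268970210328
[0.0796 0.0796 0.0796 0.0796 0.0796 0.0796 0.0796 0.0796 0.0796 0.0796
 0.0796]
bar [ 0.02001646 -0.00894195 -0.03032502] [ 0.05035653  0.00709301 -0.0200332 ] 2106
[-0.0001, 0.0024, 0.2325, -0.6059, 1.3108, -0.006]
```

View pics/sock.png

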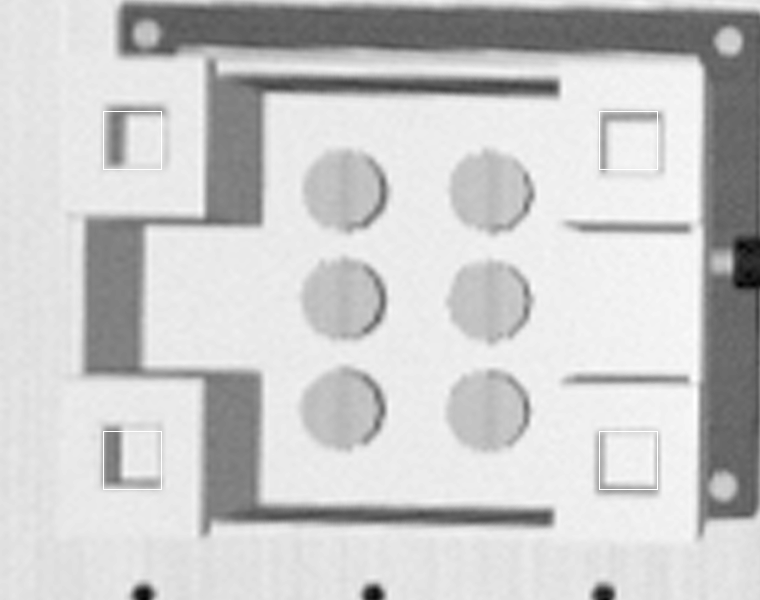

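Held tray in the tool frame: centre x ≈ 0 and y ≈ -0.9 mm, where the y part is camera bias because the jaws centre the bar. Applying the same bias to the sockets gives a placing target of TCP (0.4752, -0.1905), yaw -0.5°.

Emit:
arm_command --motion '[[[0,0,0.01,-0.02,0.04,0,-1],[0,0.001,0.03,-0.06,0.12,0,-1],[0,0.002,0.05,-0.11,0.23,0,-1],[0,0.002,0.07,-0.17,0.36,0,-1],[0,0.002,0.1,-0.23,0.5,0,-1],[0,0.002,0.13,-0.29,0.63,0,-1],[0,0.002,0.15,-0.35,0.76,0,-1],[0,0.002,0.18,-0.41,0.88,0,-1]]]'

```text
time: 7.05
tool_pos: [0.485, -0.0505, 0.1711]
tool_rot: [-3.141, -0.002, 0.071]
contact_force: [0.6, 0.5, -5.9]
opening: 0.0156
```

Run:
```python
from h import *
s=robot.observe();print(np.round(s['tool_pos'],4),np.round(s['tool_rot'],4))
print(rows([.4752,-.1905,.172],-.0087))
```

```text
[ 0.485  -0.0505  0.1711] [-3.1406e+00 -2.0000e-03  7.1200e-02]
[-0.0007, -0.0012, 0.0509, -0.0656, 0.4632, -0.0036]
```

Emit:
arm_command --motion '[[[0,0,0.02,-0.02,0.1,0,-1],[0,0,0.03,-0.03,0.2,0,-1],[0,0,0.04,-0.045,0.28,0,-1],[0,0,0.05,-0.055,0.35,0,-1],[0,0,0.05,-0.06,0.4,0,-1],[0,0,0.05,-0.06,0.42,0,-1],[0,0,0.05,-0.06,0.42,0,-1],[0,0,0.05,-0.06,0.42,0,-1]]]'

```text
time: 7.85
tool_pos: [0.4772, -0.1743, 0.1712]
tool_rot: [-3.14, -0.002, -0.004]
contact_force: [-0.2, 0.1, -5.7]
opening: 0.0159
```

Run:
```python
from h import *
for i in range(3):
    c=cam('top','t4.png');s=robot.observe();print(s['time'],np.round(s['tool_pos'],4),np.round(s['tool_rot'],4),np.round(s['contact_force'],1),np.round(s['torque'],3))
print(rows([.4752,-.1905,.137],-.0087))
```

```text
7.9 [ 0.4772 -0.1741  0.1713] [-3.1396e+00 -2.4000e-03 -3.8000e-03] [-0.3  0.6 -5.7] [0.038 0.016 0.002]
7.95 [ 0.4773 -0.1741  0.1713] [-3.1398e+00 -2.5000e-03 -3.5000e-03] [ 0.3 -0.2 -6.1] [ 0.012 -0.036  0.007]
8.0 [ 0.4774 -0.1741  0.1714] [-3.14e+00 -2.70e-03 -3.40e-03] [ 0.   0.7 -5.6] [0.018 0.006 0.011]
[-0.001, -0.0017, 0.0034, -0.0073, 0.0547, 0.1146]
```

Emit:
arm_command --motion '[[[-0.001,-0.0015,0.003,-0.004,0.03,0,-1],[-0.001,-0.0015,0.003,-0.007,0.055,0.02,-1],[-0.001,-0.0015,0.003,-0.007,0.055,0.05,-1],[-0.001,-0.0015,0.003,-0.007,0.055,0.08,-1],[-0.001,-0.0015,0.003,-0.007,0.055,0.1,-1],[-0.001,-0.0015,0.003,-0.007,0.055,0.115,-1],[-0.001,-0.0015,0.003,-0.007,0.055,0.115,-1],[-0.001,-0.0015,0.003,-0.007,0.055,0.115,-1]]]'

```text
time: 8.8
tool_pos: [0.4754, -0.1915, 0.1369]
tool_rot: [3.141, -0.001, -0.009]
contact_force: [-0.1, -0.0, -5.6]
opening: 0.016
```

```bash
cat >> h.py <<'E'
def st(n=3):
    L=[]
    for i in range(n):
        robot.read_camera('top');s=robot.observe();L.append(np.r_[s['tool_pos'],s['tool_rot'],s['contact_force'],s['torque']])
    m=np.array(L);m[:,3]%=2*np.pi;m=m.mean(0)
    print(s['time'],'pos mm',np.round(m[:3]*1000,2),'rot mrad',np.round((m[3:6]-[np.pi,0,0])*1000,1),'F',np.round(m[6:9],1),'M',np.round(m[9:],3))
E
python3 - <<'E'
from h import *
st(4); print(rows([.4752,-.1905,.13],-.0087))
cam('scene','s5.png');
c=cam('wrist','w5.png')
E
```

```text
9.0 pos mm [ 475.47 -191.57  137.22] rot mrad [-0.6 -1.1 -9.3] F [-0.2  0.  -6.4] M [ 0.033 -0.005  0.032]
[0.0004, -0.0007, -0.0003, -0.0008, -0.0035, 0.0241]
```

View pics/w5.png

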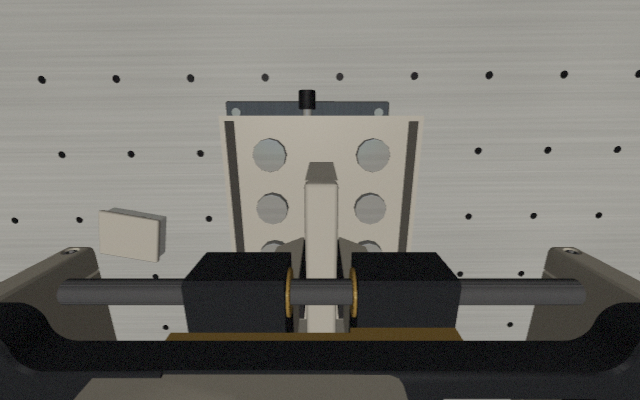

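The tray hovers about 5 mm above the blocks, aligned in yaw in the view. I'll correct y by 1 mm and lower gently.

Emit:
arm_command --motion '[[[0,-0.0007,0,-0.001,-0.0035,0,-1],[0,-0.0007,0,-0.001,-0.0035,0.005,-1],[0,-0.0007,0,-0.001,-0.0035,0.01,-1],[0,-0.0007,0,-0.001,-0.0035,0.014,-1],[0,-0.0007,0,-0.001,-0.0035,0.017,-1],[0,-0.0007,0,-0.001,-0.0035,0.019,-1],[0,-0.0007,0,-0.001,-0.0035,0.02,-1]]]'

```text
time: 9.8
tool_pos: [0.4749, -0.1905, 0.1308]
tool_rot: [3.141, 0.001, -0.009]
contact_force: [-0.7, 0.1, -5.7]
opening: 0.0157
```

Run:
```python
from h import *
st(4);
```

```text
10.0 pos mm [ 474.94 -190.47  130.86] rot mrad [-0.2  0.7 -9.4] F [ 0.2 -0.6 -5.7] M [ 0.057  0.01  -0.015]
```

No contact yet, and the lugs may already be at the chamfers. I'll continue down in small steps.

Emit:
arm_command --motion '[[[0,0,0,0,0,0.001,-1],[0,0,0,0,0,0.002,-1],[0,0,0,0,0,0.003,-1],[0,0,0,0,0,0.004,-1]]]'

```text
time: 10.4
tool_pos: [0.4749, -0.1905, 0.1297]
tool_rot: [3.141, 0.001, -0.009]
contact_force: [-0.4, -0.2, -6.2]
opening: 0.0158
```

Emit:
arm_command --motion '[[[0,0,0,0,0,0.001,-1],[0,0,0,0,0,0.002,-1],[0,0,0,0,0,0.003,-1],[0,0,0,0,0,0.004,-1]]]'

```text
time: 10.8
tool_pos: [0.475, -0.1905, 0.1285]
tool_rot: [3.141, 0.001, -0.009]
contact_force: [0.4, 0.6, -6.3]
opening: 0.0153
```

No contact at 3 mm below the block tops, so the lugs are in the sockets. Continuing.

Emit:
arm_command --motion '[[[0,0,0,0,0,0.002,-1],[0,0,0,0,0,0.004,-1],[0,0,0,0,0,0.006,-1],[0,0,0,0,0,0.008,-1],[0,0,0,0,0,0.008,-1]]]'

```text
time: 11.3
tool_pos: [0.4749, -0.1904, 0.126]
tool_rot: [3.141, 0.001, -0.009]
contact_force: [-0.5, 0.7, -5.2]
opening: 0.0154
```

Emit:
arm_command --motion '[[[0,0,0,0,0,0.001,-1],[0,0,0,0,0,0.003,-1],[0,0,0,0,0,0.005,-1],[0,0,0,0,0,0.006,-1],[0,0,0,0,0,0.006,-1]]]'

```text
time: 11.8
tool_pos: [0.4749, -0.1905, 0.1242]
tool_rot: [3.141, 0.001, -0.009]
contact_force: [-0.7, -0.8, -5.5]
opening: 0.0155
```

Run:
```python
from h import *
st(4);
```

```text
12.0 pos mm [ 474.94 -190.47  124.28] rot mrad [-0.2  0.6 -9.4] F [ 0.3 -0.2 -6. ] M [ 0.015  0.014 -0.019]
```

Emit:
arm_command --motion '[[[0,0,0,0,0,0.001,-1],[0,0,0,0,0,0.002,-1],[0,0,0,0,0,0.003,-1],[0,0,0,0,0,0.003,-1]]]'

```text
time: 12.4
tool_pos: [0.4749, -0.1904, 0.1233]
tool_rot: [3.141, 0.001, -0.009]
contact_force: [-0.7, 0.2, -6.1]
opening: 0.0155
```

Emit:
arm_command --motion '[[[0,0,0,0,0,0.001,-1],[0,0,0,0,0,0.002,-1],[0,0,0,0,0,0.002,-1],[0,0,0,0,0,0.002,-1]]]'

```text
time: 12.8
tool_pos: [0.4749, -0.1904, 0.1228]
tool_rot: [3.141, 0.001, -0.009]
contact_force: [0.9, -0.2, -6.0]
opening: 0.0154
```

Run:
```python
from h import *
st(4);
```

```text
13.0 pos mm [ 474.94 -190.45  122.79] rot mrad [-0.3  0.6 -9.4] F [ 0.1  0.1 -5.8] M [ 0.035 -0.018 -0.027]
```

Emit:
arm_command --motion '[[[0,0,0,0,0,0.001,-1],[0,0,0,0,0,0.001,-1],[0,0,0,0,0,0.001,-1]]]'

```text
time: 13.3
tool_pos: [0.475, -0.1905, 0.1227]
tool_rot: [3.141, 0.0, -0.009]
contact_force: [-1.2, -0.5, -2.5]
opening: 0.0158
```

Emit:
arm_command --motion '[[[0,0,0,0,0,0.001,-1],[0,0,0,0,0,0.001,-1],[0,0,0,0,0,0.001,-1]]]'

```text
time: 13.6
tool_pos: [0.4751, -0.1906, 0.1227]
tool_rot: [3.141, -0.0, -0.009]
contact_force: [-1.8, 0.4, 3.7]
opening: 0.0156
```

Run:
```python
from h import *
st(4);
```

```text
13.8 pos mm [ 475.13 -190.58  122.7 ] rot mrad [-0.7 -0.1 -9.4] F [-1.9  0.9  5.2] M [0.249 0.417 0.007]
```

The force rises firmly at TCP z 122.7 mm, against 122.8 expected for fully home, with tilt under 1 mrad. I'll release and retreat straight up.

Emit:
arm_command --motion '[[[0,0,0,0,0,-0.001,-1],[0,0,0,0,0,-0.001,-1],[0,0,0,0,0,-0.001,-0.5],[0,0,0,0,0,-0.001,-0.3],[0,0,0,0,0,-0.001,-0.1],[0,0,0,0,0,-0.001,0],[0,0,0,0,0,-0.001,0],[0,0,0,0,0,-0.001,0]]]' --grip_force 10

```text
time: 14.6
tool_pos: [0.4749, -0.1905, 0.1224]
tool_rot: [3.141, 0.001, -0.009]
contact_force: [-0.0, 0.1, -0.5]
opening: 0.0457
```

Run:
```python
from h import *
st(3);print(robot.observe()['opening'])
```

```text
14.75 pos mm [ 474.93 -190.47  122.47] rot mrad [-0.3  0.7 -9.4] F [ 0.2 -0.1  0.4] M [ 0.025  0.031 -0.001]
0.0460690353750823
```

Emit:
arm_command --motion '[[[0,0,0,0,0,-0.02,0],[0,0,0,0,0,-0.06,0],[0,0,0,0,0,-0.13,0],[0,0,0,0,0,-0.23,0],[0,0,0,0,0,-0.35,0],[0,0,0,0,0,-0.48,0],[0,0,0,0,0,-0.5,0],[0,0,0,0,0,-0.5,0]]]'

```text
time: 15.55
tool_pos: [0.4756, -0.1907, 0.2746]
tool_rot: [3.139, -0.003, -0.009]
contact_force: [-0.9, -0.1, -0.2]
opening: 0.0459
```

Run:
```python
from h import *
for n in('wrist','scene'):
    c=cam(n,n+'9.png')
    P=world(c).reshape(-1,3);x,y,z=P.T
    n_=(abs(x-.475)<.09)&(abs(y+.19)<.07)
    q=P[n_&(z>.085)&(z<.16)]
    h,e=np.histogram(q[:,2],bins=75,range=(.085,.16));print(n,[(round(e[i]*1000),int(h[i])) for i in range(75) if h[i]>60])
    k=q[q[:,2]>.145];print('bar top',len(k),np.median(k[:,2]))
    k=q[(q[:,2]>.1)&(q[:,2]<.11)];print('rim',len(k),np.median(k[:,2]),cv2.minAreaRect((k[:,:2]*1000).astype(np.float32)),np.linalg.lstsq(np.c_[k[:,:2]-[.475,-.19],np.ones(len(k))],k[:,2],rcond=None)[0])
    fl=q[(q[:,2]>.081)&(q[:,2]<.09)];
    print('bar',len(q))
```

```text
wrist [(85, 928), (86, 103), (87, 80), (88, 85), (89, 175), (90, 778), (91, 986), (92, 236), (93, 74), (94, 62), (96, 73), (97, 72), (99, 63), (100, 75), (102, 135), (103, 438), (104, 521), (105, 129), (149, 131), (150, 617), (151, 610), (152, 103)]
bar top 1486 0.15095376444302186
rim 1360 0.10397943116212705 ((474.65557861328125, -189.1664581298828), (120.12098693847656, 159.62742614746094), 89.33649444580078) [ 0.00432441 -0.00071089  0.10374815]
bar 6706
scene [(85, 272), (86, 180), (87, 102), (88, 120), (89, 104), (90, 136), (91, 122), (92, 100), (93, 66), (103, 77), (104, 64), (151, 63)]
bar top 291 0.15069602329353926
rim 380 0.10361359289409977 ((475.6339111328125, -190.11862182617188), (120.29707336425781, 163.255126953125), 89.50968933105469) [-0.00041996 -0.00174098  0.10368612]
bar 2125
```

View pics/scene9.png

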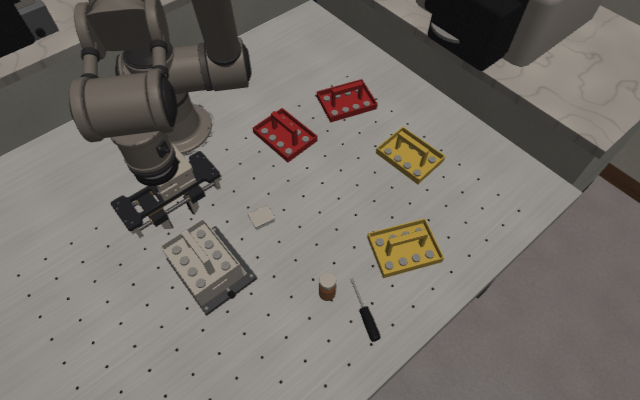

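View pics/wrist9.png

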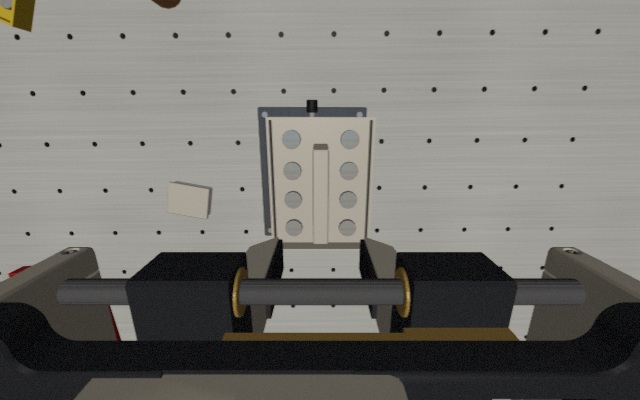

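The tray sits square on the stage, at (210,258) in the scene view and (320,180) in the wrist view. The bar top is at 151 mm (71+80 expected) and the rim at 104 mm (71+33 expected), level, and nothing else has moved. Handing in.

Run:
```python
from h import *
st(3);print(robot.hand_in())
```

```text
15.8 pos mm [ 474.42 -190.07  271.24] rot mrad [ 1.1  3.  -9.4] F [-0.3 -0.4 -0.3] M [ 0.016  0.028 -0.004]
the job is handed in; nothing more can be done
None
```

I picked up the white tray by its handle and stacked it on the stage's lower tray. It went home on the first gentle lowering, then I let go, backed off straight up and handed in at about 16 s.

- **Fit:** Nothing resisted until TCP z 122.7 mm, against 122.8 mm expected for fully home. The contact force was about 11 N including the tray's weight.
- **After release:** The bar top measured 151 mm and the rim 104 mm, both as they should be when fully home. The rim centre matched the lower tray to about 0.4 mm, and the wrist force was near zero.
- **Level:** The scene camera's rim fit came out flat to about 2 mrad. The wrist camera's fit showed about 4 mrad of tilt in x, within its depth noise.
- **Disagreements:** The cameras differed by 1 to 2 mm in y. I allowed about 0.9 mm of that as wrist-camera bias. None of my checks failed.
- **Bystanders:** None appeared to have moved in the last pictures.

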